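Roll the shaft blank into the V-block

TASK

Roll the round aluminium shaft blank across the bench by pushing its side with the fingers, up the low ramp of the blue V-block, until it drops over the lip and lies at rest in the groove, square to it and roughly central along it. Only push it: do not grip, lift or carry it or tip it up on an end, do not drive it up over the block's high back wall, and leave the things around it where they are.

Things in the scene. Friction and masses are not known exactly. Their poses are not given: they have to be found in the camera images.
- shaft: Aluminium round bar, 36 mm diameter, 150 mm long, 0.3 to 0.56 kg, polished (friction 0.3), two red bands and a thin black line. Origin at its centre (18 mm up at the start); own y along the bar; x, z turn as it rolls (z up at the start). Rolling resistance about a twentieth of its weight: coasts little, may balance on the lip until pushed on; left on the ramp it rolls back down.
- v_block: Blue V-block fixed to the bench, groove 120 mm long along y; origin at bench level under the groove's bottom line, x from ramp to back wall (away from the robot), z up. Bottom line 3 mm high; from it the back flank rises at 45 degrees to the wall's top, 35 high at x = 32; back face x = 46, screwed lugs 17 high to x = 70. The bar goes in moving along +x.
- v_seat (a point): Centre of the bar when seated and central in the groove: 3 mm towards the ramp from the V-block's origin, 25.5 mm above the bench. Axes as the V-block's.
- v_lip (a point): Middle of the lip between ramp and groove, 12 mm high, at x = -16 mm on the V-block. The straight ramp climbs to it from bench level at x = -76; behind it the front flank falls at 30 degrees to the bottom line at x = 0. The bar's centre rises from 18 mm over the bench (ramp foot) to 30 mm (over the lip), then drops to 25.5 mm in the groove. Axes as the V-block's.
- battery: Round battery, 15x50x15 mm, loose, lying about 150 mm to one side of the bar's way (at the V-block's -y side); bystander, it rolls if touched. Origin at the centre of its underside.
- pen: White and blue ball pen, 11x145x9 mm, loose, lying about 150 mm to the other side (V-block's +y side) of the bar's way, roughly parallel to that way; bystander. Origin at the centre of its underside.
- tape_roll: Roll of white tape lying flat, diameter 73, 25 high, loose bystander at the side of the table. Origin at the centre of its underside.
- lab_timer: White lab timer, 64x68x19 mm, loose bystander at the side of the table. Origin at the centre of its underside.
- slide_packet: Small white box of slides, 52x80x24 mm, loose bystander at the side of the table. Origin at the centre of its underside.
Things that resemble listed ones, but are neither listed nor needed, are in the scene too. Of the things that look like the shaft, take the one that is farthest to the robot's right at the start.

How it is judged:
By the outcome, as a careful person would: the job done as asked, in the order asked, and still so for the second after the job is handed in, with the robot touching nothing.
It also fails if it takes over 51 s, if anything falls off the work surface, if the arm or the gripper's body presses on something with over 40 N, if the wrist force passes 120 N, or if a joint passes its speed limit or range.

ROBOT

A 6-joint arm with a two-finger parallel gripper is mounted at the origin on a cart in front of the work surface, level with it; the furniture and walls round the work are solid. World frame = base frame: x ahead of the robot, y to its left, z up, the work surface at z = 0. Lengths are in m, angles in rad, forces in N, time in s.
With the tool pointing down it reaches from about 0.225 to 0.875 m from the base axis. Payload 3.4 kg.
Tool frame: the origin (TCP) lies at the very end of the fingers, on their centre line; the grasp point (between the pads) lies behind it (manip.grasp_offset is the z of the grasp point in the tool frame, in m); z points along the fingers, y is the line along which they close (so a half turn about z gives the same grasp; the last joint's range is limited). The gripper opens to 85 mm and grips with 20 to 120 N. Pads are 22 mm wide; open, the fingers measure 114 mm over their backs; the gripper's body (76 mm by 85 mm) begins 54 mm behind the grasp point. The pads swing forward as they close: fully open they stand 13 mm farther back than shut.
Start: joints at [-0.121, 0.276, 1.505, -0, 1.361, -0.121], TCP at [0.575, -0, 0.231] pointing down, gripper open.
Joint ranges: [-2.89, 2.89], [-0.75, 2.08], [0.22, 2.7], [-1.18, 4.32], [0.11, 2.71], [-2.7, 2.7]. Speed limits (rad/s): [2.57, 2.57, 3.14, 3.14, 3.14, 3.14].

INTERFACE

Orientations are given as a unit quaternion [w, x, y, z].
In Python, from rig import manip gives the robot as it stands.
- The arm moves only by the shell command python3 -m pendant 'ROWS' [FORCE]. ROWS is JSON, a list of rows, each an object of numbers: "dx", "dy", "dz": the shift along the tool's x, y, z in m; "rx", "ry", "rz": the turn, a rotation vector about the tool's x, y, z in degrees; "hand": the finger opening in m, from 0 to 0.0854. In form: [{"dx": .., "dy": .., "dz": .., "rx": .., "ry": .., "rz": .., "hand": ..}, ...]. A call has 1 to 12 rows; each row shifts and turns the commanded pose from where the row before left it, along the tool's axes as they then stand; what a row does not reach is not made up. A row lasts 1/12 s, in which the tool goes at most 41.7 mm and 7.16 degrees, less where a joint would pass 70% of its speed; a pose out of reach is approached as far as the arm can. A call is refused whole if a number of a shift passes 0.0417 or a number of a turn 7.16, either way. A call with a gripper value outside its range is refused whole. The fingers move at their own pace and stop on an object; FORCE is the grip in N (left out, the last holds). Time passes only in rows, so rows that do not move let the fingers close. It gives the time, the measured TCP pose, the force, the opening and the grip force at its end, in the units of the state.
- manip.get_state(): the state, without advancing time (a new reading comes with each control period).
- manip.get_image(name): name is "scene" or "side" or "wrist"; returns a dict with "frame" (400x640x3 uint8, red, green, blue), "fx", "fy", "cx", "cy" (pixels), "distortion" ([k1, k2, p1, p2, k3] as OpenCV has them; the pictures are not rectified), "position" and "attitude" of the camera in the world; the wrist camera has in their place "mount" (4x4, takes a point from camera to tool coordinates, whose origin is the TCP and whose axes are the flange's). Camera axes: x right, y up, looking along -z (the intrinsics and any distortion apply to the point x, -y, -z); pixel columns grow to the right and rows downward; lengths in m; the calibration is good to about 2 mm. A picture is of the moment at which its call begins: read the wrist's pose just before it. There is no depth.
- manip.sign_off(): hands the job in; it is judged then, once.
The state is a dict: "clock": time; "qpos": joint angles; "qd": joint speeds; "effort": joint torques, N m; "position": TCP position; "ee_rot": TCP orientation; "contact_force": force on the tool from outside, world axes, zero at the start; "moment": the same for the moment, N m; "width": finger opening in m; "gripper_force": force on a finger pad.
Only numpy, scipy, OpenCV 4.12 (cv2) and the standard library are available. Lean on these libraries where they do the work, as an engineer would, in place of code of your own. Each camera call takes 0.05 s, during which the arm holds its last target. There are 200 camera calls.

## Working session

There is one attempt and no reset: what is moved stays moved. The work goes in short steps, Python scripts to look and compute and a shell command to move; the robot and the scene stay as the last step left them, time stands still between calls to the robot, and variables do not carry over. Pictures are saved under pics/ and viewed, at most 13 in all, crops included, and the job is handed in when it is done.

```bash
ls; mkdir -p pics
cat > h.py <<'E'
import numpy as np, cv2
from scipy.spatial.transform import Rotation as R
from rig import manip
def rot(a):
    a=np.array(a,float)
    return a if a.shape==(3,3) else R.from_quat(np.r_[a[1:],a[0]]).as_matrix()
def cam(n):
    s=manip.get_state(); d=manip.get_image(n)
    if 'mount' in d:
        M=np.array(d['mount']);Rt=rot(s['ee_rot']); d['R']=Rt@M[:3,:3]; d['p']=np.array(s['position'])+Rt@M[:3,3]
    else: d['R']=rot(d['attitude']); d['p']=np.array(d['position'])
    d['K']=np.array([[d['fx'],0,d['cx']],[0,d['fy'],d['cy']],[0,0,1.]]); return d
def pt(d,uv,z):
    q=cv2.undistortPoints(np.array(uv,float).reshape(-1,1,2),d['K'],np.array(d['distortion'],float)).reshape(-1,2)
    r=np.c_[q[:,0],-q[:,1],-np.ones(len(q))]@d['R'].T
    return d['p']+r*((z-d['p'][2])/r[:,2])[:,None]
def save(d,n): cv2.imwrite('pics/'+n,d['frame'][:,:,::-1])
E
python3 - <<'E'
from h import *
import pickle
for n in ['scene','side','wrist']:
    d=cam(n); save(d,n+'0.png'); pickle.dump(d,open(n+'0.pkl','wb')); print(n,d['p'].round(3),d['R'].round(2).tolist(),d['fx'])
print(manip.get_state())
a=[cv2.imread(f'pics/{n}0.png') for n in ['scene','side']]
cv2.imwrite('pics/ss.png',np.vstack([cv2.resize(x,(480,300)) for x in a]))
E
```

```text
pics
scene [-0.061 -0.54   0.97 ] [[0.66, 0.56, -0.5], [-0.75, 0.48, -0.45], [-0.01, 0.68, 0.74]] 426.3968952826929
side [-0.189 -1.075  0.623] [[0.81, 0.23, -0.53], [-0.58, 0.33, -0.74], [0.0, 0.91, 0.4]] 517.1319074813947
wrist [0.574 0.081 0.372] [[1.0, -0.0, 0.0], [0.0, 0.95, 0.31], [-0.0, -0.31, 0.95]] 283.69988062526573
{'clock': 0.15, 'qpos': array([-1.21014851e-01,  2.76477150e-01,  1.50583749e+00, -9.91522004e-06,
        1.36071085e+00, -1.20991369e-01]), 'qd': array([-0.00017338, -0.0030554 , -0.00290254,  0.00048216,  0.00019234,
        0.00011733]), 'effort': array([ 9.65923646e-04, -4.17143512e+01, -2.46032345e+01, -1.26433165e-04,
        7.58384820e-03, -3.43765259e-05]), 'position': array([5.74606242e-01, 3.03953117e-05, 2.30624717e-01]), 'ee_rot': array([-5.61041341e-04,  7.07114168e-01,  7.07099031e-01, -4.45549210e-04]), 'contact_force': array([-0.71741203,  0.12917817,  0.12066574]), 'moment': array([ 0.0551116 , -0.07861127,  0.01691575]), 'gripper_force': 0.0, 'width': 0.08530024759415386}
```

View pics/scene0.png

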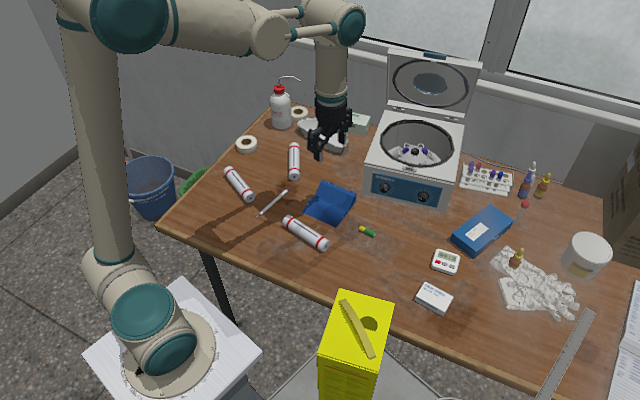

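View pics/side0.png

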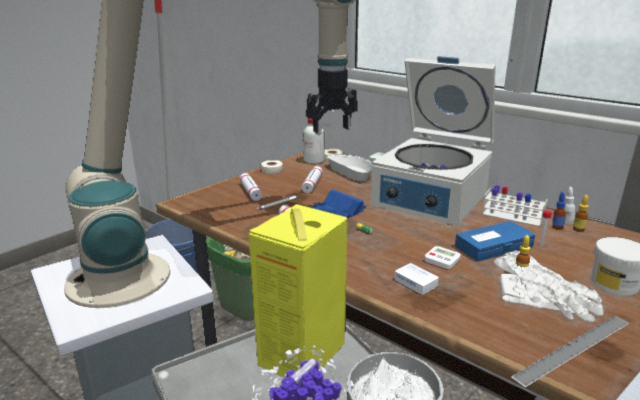

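Scene view: candidates for the shaft are bars at (239,184), (293,161) and (305,233), plus the pen at (272,203). The V-block is at (331,202) and the battery at (367,231). In the side view the (305,233) bar is hidden behind the yellow bin. Next I'll compute which bar is rightmost and check it in a close crop.

Run:
```python
from h import *
import pickle
d=pickle.load(open('scene0.pkl','rb'))
print(pt(d,[(239,184),(293,161),(305,233)],.018).round(3)); print('pen,bat,block',pt(d,[(272,203),(367,231),(331,202)],.01).round(3))
c=d['frame'][165:260,255:385,::-1]; cv2.imwrite('pics/crop1.png',cv2.resize(c,None,fx=6,fy=6,interpolation=cv2.INTER_CUBIC))
```

```text
[[ 0.468  0.283  0.018]
 [ 0.657  0.229  0.018]
 [ 0.462 -0.006  0.018]]
pen,bat,block [[ 0.485  0.152  0.01 ]
 [ 0.588 -0.131  0.01 ]
 [ 0.606  0.02   0.01 ]]
```

View pics/crop1.png

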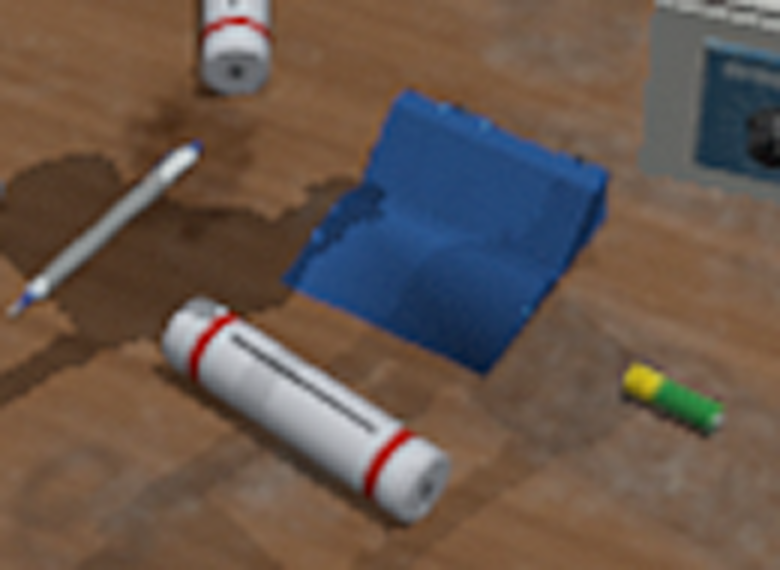

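View pics/wrist0.png

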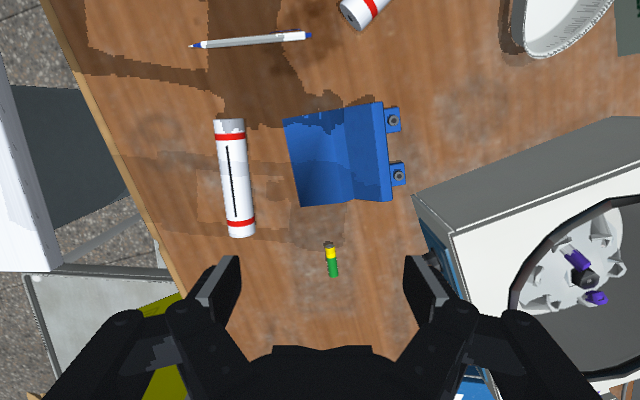

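The rightmost bar, (305,233) in the scene view, lies at y≈-0.006. It has two red bands and the thin black line, and it faces the block's ramp, so it is the shaft. In the wrist view it spans (230,120)–(243,237), and the ramp foot spans (284,119)–(301,206).

```bash
cat >> h.py <<'E'
def blk(d):
    f=d['frame'];h=cv2.cvtColor(f,cv2.COLOR_RGB2HSV)
    m=cv2.inRange(h,(105,120,40),(122,255,255)); m[260:]=0; m[:,:200]=0; m[:,405:]=0
    c=max(cv2.findContours(m,0,2)[0],key=cv2.contourArea); return c
def bar(d,roi,z=.018):
    # red bands -> axis line ends; bands' centroids
    h=cv2.cvtColor(d['frame'],cv2.COLOR_RGB2HSV)
    m=cv2.inRange(h,(0,130,90),(8,255,255))|cv2.inRange(h,(172,130,90),(180,255,255))
    k=np.zeros_like(m);k[roi[1]:roi[3],roi[0]:roi[2]]=1;m*=k
    n,_,s,c=cv2.connectedComponentsWithStats(m)
    return [(c[i].round(1).tolist(),int(s[i,4]),pt(d,c[i],z).round(4)[0].tolist()) for i in range(1,n) if s[i,4]>15]
E
python3 - <<'E'
from h import *
import pickle
d=pickle.load(open('wrist0.pkl','rb'))
print('bands',*bar(d,(190,90,270,250),.034),sep='\n')
c=blk(d); a=cv2.approxPolyDP(c,4,True).reshape(-1,2); print(a.tolist())
print('z0',pt(d,a,0).round(4).tolist()); print('z35',pt(d,a,.035).round(4).tolist())
w=cv2.inRange(cv2.cvtColor(d['frame'],cv2.COLOR_RGB2HSV),(0,0,140),(180,70,255)); w[:,:205]=0;w[:,265:]=0;w[:105]=0;w[250:]=0
r=cv2.minAreaRect(np.argwhere(w>0)[:,::-1].astype(np.float32)); b=cv2.boxPoints(r); print('bar box',b.round(1).tolist(),pt(d,b,.018).round(4).tolist())
d=pickle.load(open('scene0.pkl','rb'))
print('scene bands',*bar(d,(270,205,340,260),.034),sep='\n')
print('scene ramp foot corners',pt(d,[(255+285/6,165+282/6),(255+485/6,165+375/6)],0).round(4).tolist(), 'wall top front',pt(d,[(255+405/6,165+92/6),(255+605/6,165+178/6)],.035).round(4).tolist())
E
```

```text
bands
([229.6, 136.2], 186, [0.4663, 0.0495, 0.034])
([240.4, 222.5], 149, [0.4693, -0.0594, 0.034])
[[397, 107], [383, 109], [381, 102], [282, 119], [301, 206], [354, 197], [392, 198], [391, 186], [404, 183], [403, 163], [388, 163], [386, 132], [400, 130]]
z0 [[0.668, 0.0822, 0.0], [0.6506, 0.0797, 0.0], [0.6476, 0.088, 0.0], [0.5239, 0.0676, 0.0], [0.5453, -0.0487, 0.0], [0.6184, -0.0356, 0.0], [0.6708, -0.037, 0.0], [0.6681, -0.0199, 0.0], [0.6854, -0.0156, 0.0], [0.6816, 0.0117, 0.0], [0.6617, 0.0116, 0.0], [0.6563, 0.0516, 0.0], [0.6741, 0.0542, 0.0]]
z35 [[0.6592, 0.0821, 0.035], [0.6435, 0.0799, 0.035], [0.6407, 0.0874, 0.035], [0.5287, 0.0688, 0.035], [0.5481, -0.0365, 0.035], [0.6143, -0.0246, 0.035], [0.6617, -0.0258, 0.035], [0.6593, -0.0104, 0.035], [0.675, -0.0065, 0.035], [0.6716, 0.0182, 0.035], [0.6535, 0.0182, 0.035], [0.6486, 0.0544, 0.035], [0.6647, 0.0567, 0.035]]
bar box [[200.5, 120.4000015258789], [241.6999969482422, 115.9000015258789], [254.8000030517578, 235.8000030517578], [213.60000610351562, 240.3000030517578]] [[0.4277, 0.067, 0.018], [0.4782, 0.072, 0.018], [0.4823, -0.0858, 0.018], [0.4246, -0.0928, 0.018]]
scene bands
([289.6, 220.6], 17, [0.4572, 0.048, 0.034])
([318.9, 240.5], 22, [0.4593, -0.0617, 0.034])
scene ramp foot corners [[0.5257, 0.0638, -0.0], [0.5459, -0.0503, -0.0]] wall top front [[0.6402, 0.0841, 0.035], [0.6601, -0.0318, 0.035]]
```

Estimates:
- **Bar:** centre (.463,-.006), yaw about 1.4°. Its band spacing of 109 mm is plausible.
- **V-block:** origin about (.608,.021), yaw about 10°. The foot measures 118 mm against 120 nominal.
- **Seat:** about (.605,.0205).

The bar is already on the block's centreline, so it only needs to turn about 8.6° while rolling. I'll use both open fingers, spread along the bar, as a pusher from behind. First I'll turn the tool by +91° (world).

```bash
python3 -m pendant '[{"rz":-7.1,"dz":0.007},{"rz":-7.1,"dz":0.007},{"rz":-7.1,"dz":0.007},{"rz":-7.1,"dz":0.007},{"rz":-7.1,"dz":0.007},{"rz":-7.1,"dz":0.007},{"rz":-7.1,"dz":0.007},{"rz":-7.1,"dz":0.007},{"rz":-7.1,"dz":0.007},{"rz":-7.1,"dz":0.007},{"rz":-7.1,"dz":0.007},{"rz":-7.1,"dz":0.007}]'; python3 -m pendant '[{"rz":-6.2},{"dx":0.025},{"dx":0.025},{"dx":0.025},{"dx":0.025},{"dx":0.025},{"dx":0.025},{"dx":0.025},{},{}]'; python3 -c "
from h import *
d=cam('wrist');save(d,'w1.png');print(rot(manip.get_state()['ee_rot']).round(3).tolist())"
```

```text
[[0.0, 1.0, -0.001], [1.0, -0.0, 0.0], [0.0, -0.001, -1.0]]invalid input
invalid input
```

View pics/w1.png

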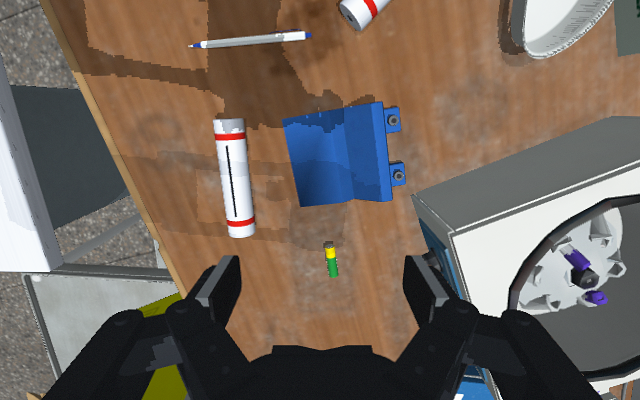

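The arm did not move, because both calls were refused. Perhaps every key is required in each row, so I'll try a full row.

```bash
python3 -m pendant '[{"dx":0,"dy":0,"dz":0.007,"rx":0,"ry":0,"rz":-7.1,"hand":0.085}]'; python3 -m pendant '[{"dx":0,"dy":0,"dz":0.007,"rx":0,"ry":0,"rz":-7.1}]'
```

```text
clock: 0.28
position: [0.5757, -0.0001, 0.2251]
ee_rot: [0.001, 0.661, 0.75, 0.001]
contact_force: [-0.2, 0.1, -0.0]
width: 0.0854
gripper_force: 0.0invalid input
```

All keys are needed in each row.

```bash
python3 -m pendant '[{"dx":0,"dy":0,"dz":0.007,"rx":0,"ry":0,"rz":-7.1,"hand":0.085},{"dx":0,"dy":0,"dz":0.007,"rx":0,"ry":0,"rz":-7.1,"hand":0.085},{"dx":0,"dy":0,"dz":0.007,"rx":0,"ry":0,"rz":-7.1,"hand":0.085},{"dx":0,"dy":0,"dz":0.007,"rx":0,"ry":0,"rz":-7.1,"hand":0.085},{"dx":0,"dy":0,"dz":0.007,"rx":0,"ry":0,"rz":-7.1,"hand":0.085},{"dx":0,"dy":0,"dz":0.007,"rx":0,"ry":0,"rz":-7.1,"hand":0.085},{"dx":0,"dy":0,"dz":0.007,"rx":0,"ry":0,"rz":-7.1,"hand":0.085},{"dx":0,"dy":0,"dz":0.007,"rx":0,"ry":0,"rz":-7.1,"hand":0.085},{"dx":0,"dy":0,"dz":0.007,"rx":0,"ry":0,"rz":-7.1,"hand":0.085},{"dx":0,"dy":0,"dz":0.007,"rx":0,"ry":0,"rz":-7.1,"hand":0.085},{"dx":0,"dy":0,"dz":0,"rx":0,"ry":0,"rz":-7.1,"hand":0.085},{"dx":0,"dy":0,"dz":0,"rx":0,"ry":0,"rz":-6.2,"hand":0.085}]'; python3 -m pendant '[{"dx":0.025,"dy":0,"dz":0,"rx":0,"ry":0,"rz":0,"hand":0.085},{"dx":0.025,"dy":0,"dz":0,"rx":0,"ry":0,"rz":0,"hand":0.085},{"dx":0.025,"dy":0,"dz":0,"rx":0,"ry":0,"rz":0,"hand":0.085},{"dx":0.025,"dy":0,"dz":0,"rx":0,"ry":0,"rz":0,"hand":0.085},{"dx":0.025,"dy":0,"dz":0,"rx":0,"ry":0,"rz":0,"hand":0.085},{"dx":0.025,"dy":0,"dz":0,"rx":0,"ry":0,"rz":0,"hand":0.085},{"dx":0.025,"dy":0,"dz":0,"rx":0,"ry":0,"rz":0,"hand":0.085},{"dx":0,"dy":0,"dz":0,"rx":0,"ry":0,"rz":0,"hand":0.085},{"dx":0,"dy":0,"dz":0,"rx":0,"ry":0,"rz":0,"hand":0.085}]'; python3 -c "
from h import *
d=cam('wrist');save(d,'w2.png');print(rot(manip.get_state()['ee_rot']).round(3).tolist())
print(*bar(d,(0,0,640,400),.034),sep='\n')"
```

```text
clock: 1.28
position: [0.5745, 0.0001, 0.1534]
ee_rot: [-0.001, -0.015, 1.0, 0.0]
contact_force: [0.6, -0.5, -0.1]
width: 0.0847
gripper_force: 0.0
clock: 2.03
position: [0.399, -0.0042, 0.1544]
ee_rot: [0.0, -0.012, 1.0, -0.0]
contact_force: [0.0, -0.1, -0.5]
width: 0.085
gripper_force: 0.0
[[-1.0, -0.024, 0.002], [-0.024, 1.0, -0.0], [-0.002, -0.0, -1.0]]
([544.8, 246.8], 208, [0.4488, 0.23, 0.034])
([265.9, 247.6], 230, [0.4562, -0.06, 0.034])
([371.3, 247.3], 232, [0.453, 0.0483, 0.034])
([630.6, 267.8], 172, [0.4727, 0.335, 0.034])
([59.5, 350.9], 61, [0.6053, -0.3201, 0.034])
([472.7, 370.4], 67, [0.6197, 0.1878, 0.034])
```

View pics/w2.png

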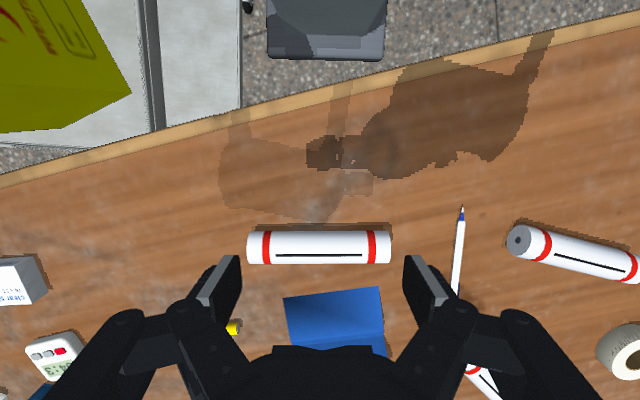

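The wrist view shows the shaft at (318,247), the pen at (460,250), clear to the side, and the ramp at (335,315). Bar centre is about (.461,-.006), yaw 1.7°, which agrees with the first measurement. Next I'll yaw the tool to about 10°, move it onto the block's centreline and descend behind the bar.

```bash
python3 -m pendant '[{"dx":0,"dy":-0.011,"dz":0.02,"rx":0,"ry":0,"rz":0,"hand":0.085},{"dx":0,"dy":0,"dz":0.02,"rx":0,"ry":0,"rz":-4.3,"hand":0.085},{"dx":0,"dy":0,"dz":0.02,"rx":0,"ry":0,"rz":-4.3,"hand":0.085},{"dx":0,"dy":0,"dz":0.02,"rx":0,"ry":0,"rz":0,"hand":0.085},{"dx":0,"dy":0,"dz":0.02,"rx":0,"ry":0,"rz":0,"hand":0.085},{"dx":0,"dy":0,"dz":0.02,"rx":0,"ry":0,"rz":0,"hand":0.085},{"dx":0,"dy":0,"dz":0.015,"rx":0,"ry":0,"rz":0,"hand":0.085},{"dx":0,"dy":0,"dz":0.009,"rx":0,"ry":0,"rz":0,"hand":0.085},{"dx":0,"dy":0,"dz":0.004,"rx":0,"ry":0,"rz":0,"hand":0.085},{"dx":0,"dy":0,"dz":0,"rx":0,"ry":0,"rz":0,"hand":0.085},{"dx":0,"dy":0,"dz":0,"rx":0,"ry":0,"rz":0,"hand":0.085}]'; python3 -c "
from h import *
d=cam('wrist');save(d,'w3.png');print(rot(manip.get_state()['ee_rot']).round(3).tolist())
print(*bar(d,(0,0,640,400),.034),sep='\n')
c=np.vstack([d['frame'],cam('scene')['frame'][150:350,200:520].repeat(2,0).repeat(2,1)[:200]])
cv2.imwrite('pics/w3c.png',c[:,:,::-1])"
```

```text
clock: 3.0
position: [0.4015, -0.0154, 0.0063]
ee_rot: [0.0, -0.087, 0.996, -0.0]
contact_force: [1.0, -0.3, 0.2]
width: 0.0849
gripper_force: 0.0
[[-0.985, -0.174, 0.001], [-0.174, 0.985, -0.0], [-0.001, -0.001, -1.0]]
([231.9, 323.8], 153, [0.4295, -0.0553, 0.034])
([408.1, 337.3], 22, [0.4224, 0.033, 0.034])
```

View pics/w3c.png

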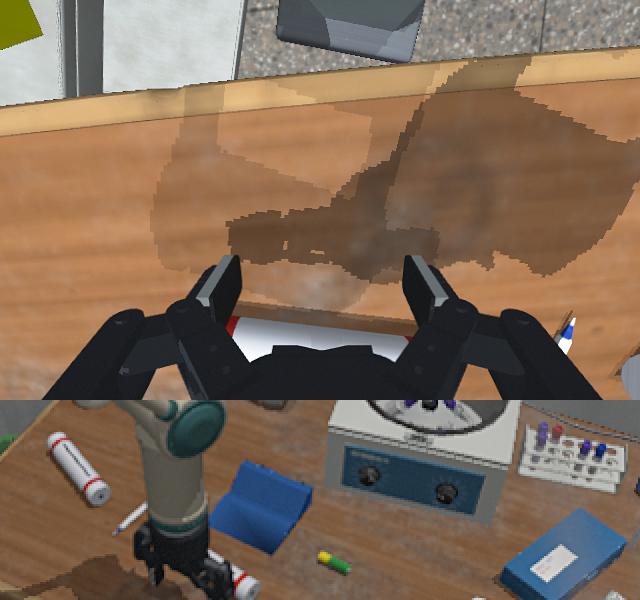

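The gripper is behind the bar, its fingers at (220,300) and (425,300) with the bar's red band at (232,324) beyond. I'll lower it slightly and push slowly. The -y finger touches first and should turn the bar square.

```bash
python3 -m pendant '[{"dx":-0.004,"dy":0,"dz":0.004,"rx":0,"ry":0,"rz":0,"hand":0.085},{"dx":-0.005,"dy":0,"dz":0,"rx":0,"ry":0,"rz":0,"hand":0.085},{"dx":-0.005,"dy":0,"dz":0,"rx":0,"ry":0,"rz":0,"hand":0.085},{"dx":-0.004,"dy":0,"dz":0,"rx":0,"ry":0,"rz":0,"hand":0.085},{"dx":-0.004,"dy":0,"dz":0,"rx":0,"ry":0,"rz":0,"hand":0.085},{"dx":-0.003,"dy":0,"dz":0,"rx":0,"ry":0,"rz":0,"hand":0.085},{"dx":-0.003,"dy":0,"dz":0,"rx":0,"ry":0,"rz":0,"hand":0.085},{"dx":-0.003,"dy":0,"dz":0,"rx":0,"ry":0,"rz":0,"hand":0.085},{"dx":-0.003,"dy":0,"dz":0,"rx":0,"ry":0,"rz":0,"hand":0.085},{"dx":-0.003,"dy":0,"dz":0,"rx":0,"ry":0,"rz":0,"hand":0.085},{"dx":-0.003,"dy":0,"dz":0,"rx":0,"ry":0,"rz":0,"hand":0.085},{"dx":-0.003,"dy":0,"dz":0,"rx":0,"ry":0,"rz":0,"hand":0.085}]'; python3 -m pendant '[{"dx":-0.003,"dy":0,"dz":0,"rx":0,"ry":0,"rz":0,"hand":0.085},{"dx":-0.003,"dy":0,"dz":0,"rx":0,"ry":0,"rz":0,"hand":0.085},{"dx":-0.003,"dy":0,"dz":0,"rx":0,"ry":0,"rz":0,"hand":0.085},{"dx":-0.003,"dy":0,"dz":0,"rx":0,"ry":0,"rz":0,"hand":0.085},{"dx":-0.003,"dy":0,"dz":0,"rx":0,"ry":0,"rz":0,"hand":0.085},{"dx":-0.003,"dy":0,"dz":0,"rx":0,"ry":0,"rz":0,"hand":0.085},{"dx":-0.002,"dy":0,"dz":0,"rx":0,"ry":0,"rz":0,"hand":0.085},{"dx":-0.002,"dy":0,"dz":0,"rx":0,"ry":0,"rz":0,"hand":0.085}]'; python3 -c "
from h import *
d=cam('wrist');e=cam('scene');save(e,'s4.png')
print(*bar(e,(270,160,350,260),.034),sep='\n')
c=np.vstack([d['frame'][200:],cv2.resize(e['frame'][160:260,255:415],None,fx=4,fy=4)])
cv2.imwrite('pics/w4c.png',c[:,:,::-1])"
```

```text
clock: 4.1
position: [0.443, -0.0078, 0.0023]
ee_rot: [0.0, -0.087, 0.996, -0.0]
contact_force: [-0.2, 0.3, 0.6]
width: 0.085
gripper_force: 0.1
clock: 4.77
position: [0.4648, -0.004, 0.0023]
ee_rot: [0.0, -0.087, 0.996, -0.0]
contact_force: [-1.0, -0.1, 0.0]
width: 0.0849
gripper_force: 0.0
```

View pics/w4c.png

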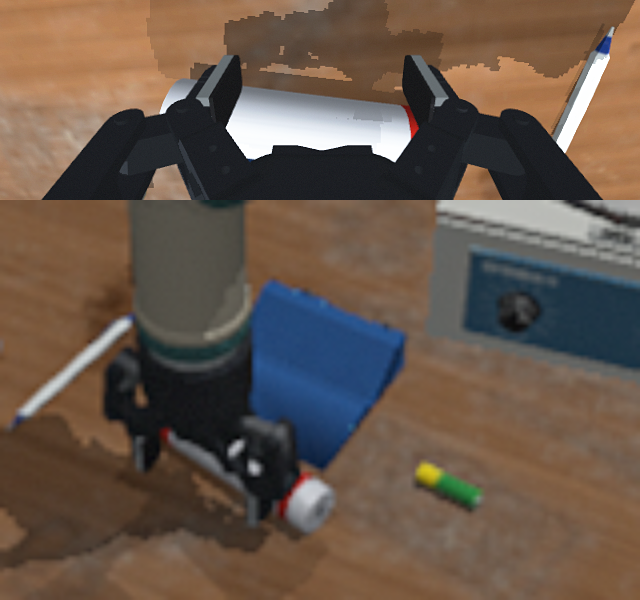

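The wrist crop shows the bar in front of both fingers: left end at (165,310), right band at (412,322), still tilted about 5° relative to the tool. The scene crop shows it short of the ramp with the battery clear. I'll quantify yaw and lateral offset.

```bash
cat >> h.py <<'E'
O=np.array([.608,.021]);X=np.array([.985,.175]);Y=np.array([-.175,.985])
def inblk(p): q=np.atleast_2d(p)[:,:2]-O; return np.c_[q@X,q@Y].round(4)*1000
def rep():
    d=cam('wrist'); s=manip.get_state(); print('tcp blk',inblk(s['position']),s['position'].round(4))
    h=cv2.cvtColor(d['frame'],cv2.COLOR_RGB2HSV)
    w=cv2.inRange(h,(0,0,110),(180,60,255)); w[:240]=0; w[:,:100]=0; w[:,500:]=0
    # back-top silhouette: first bright row per column between the fingers
    e=[(c,int(np.argmax(w[:,c]>0))) for c in range(255,390,5) if w[:,c].any()]
    e=np.array(e,float); P=inblk(pt(d,e,.025)); k=np.polyfit(P[:,1],P[:,0],1); r=P[:,0]-np.polyval(k,P[:,1])
    g=abs(r)<2; k=np.polyfit(P[g,1],P[g,0],1); print('back edge x@y=0',k[1].round(1),'bar yaw rel block deg',-np.degrees(np.arctan(k[0])).round(2),g.sum())
    for b in bar(d,(120,230,520,400),.030): print('band',b[0],b[1],inblk(b[2]))
    xs=np.where(w[:,:240].any(0))[0]; 
    if len(xs): 
        c=xs[0]; r=np.where(w[:,c])[0].mean(); print('left end',c,r,inblk(pt(d,[(c,r)],.022)))
    return d
E
python3 -c "
from h import *
rep()"
```

```text
tcp blk [[-145.6    0.5]] [ 0.4646 -0.004   0.0023]
back edge x@y=0 -137.0 bar yaw rel block deg -8.37 27
band [410.9, 320.6] 205 [[-126.6   44.7]]
left end 100 325.0 [[-115.4 -119.3]]
```

The bar has only rolled, not turned: its yaw relative to the block is still -8.4°. Scrub friction exceeds the slow push torque. I'll back off 12 mm, shift towards the -y end for more leverage, and give a brisker push so that inertia turns it against the square fingers.

```bash
python3 -m pendant '[{"dx":0.012,"dy":0,"dz":0,"rx":0,"ry":0,"rz":0,"hand":0.085},{"dx":0,"dy":-0.012,"dz":0,"rx":0,"ry":0,"rz":0,"hand":0.085},{"dx":0,"dy":0,"dz":0,"rx":0,"ry":0,"rz":0,"hand":0.085},{"dx":-0.008,"dy":0,"dz":0,"rx":0,"ry":0,"rz":0,"hand":0.085},{"dx":-0.02,"dy":0,"dz":0,"rx":0,"ry":0,"rz":0,"hand":0.085},{"dx":-0.02,"dy":0,"dz":0,"rx":0,"ry":0,"rz":0,"hand":0.085},{"dx":-0.005,"dy":0,"dz":0,"rx":0,"ry":0,"rz":0,"hand":0.085},{"dx":0,"dy":0,"dz":0,"rx":0,"ry":0,"rz":0,"hand":0.085},{"dx":0,"dy":0,"dz":0,"rx":0,"ry":0,"rz":0,"hand":0.085},{"dx":0,"dy":0,"dz":0,"rx":0,"ry":0,"rz":0,"hand":0.085},{"dx":0,"dy":0,"dz":0,"rx":0,"ry":0,"rz":0,"hand":0.085}]'; python3 -c "
from h import *
d=rep();e=cam('scene');e=e
c=np.vstack([d['frame'][200:],cv2.resize(e['frame'][160:260,255:415],None,fx=4,fy=4)])
cv2.imwrite('pics/w5c.png',c[:,:,::-1])"
```

```text
clock: 5.83
position: [0.5052, -0.0086, 0.0021]
ee_rot: [-0.001, -0.087, 0.996, 0.0]
contact_force: [-10.2, -4.1, -0.1]
width: 0.085
gripper_force: 6.6
tcp blk [[-106.9  -11. ]] [ 0.5047 -0.0085  0.002 ]
back edge x@y=0 -104.5 bar yaw rel block deg 0.1 27
left end 100 271.2 [[-110.3 -121.7]]
```

View pics/w5c.png

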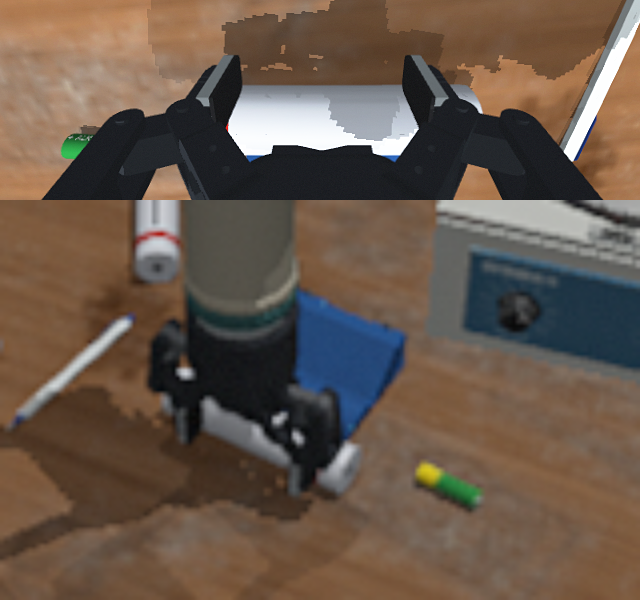

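The bar is now square to the block (0.1°) at the ramp foot. In the wrist crop its right end is at (480,300), and the scene crop shows the battery and pen untouched. I'll check the 10 N reading and the lateral offset.

```bash
python3 -c "
from h import *
d=rep(); s=manip.get_state(); print(s['contact_force'],s['gripper_force'],s['clock'],s['width'])
print('right end',inblk(pt(d,[(480,300),(482,305)],.022)),'left band',inblk(pt(d,[(228,327)],.03)))
e=cam('scene'); print('scene -y end centre',inblk(pt(e,[(255+345/4,160+268/4)],.018)),'battery',inblk(pt(e,[(255+448/4,160+285/4)],.0075)))"
```

```text
tcp blk [[-106.3  -11.2]] [ 0.5053 -0.0086  0.0022]
back edge x@y=0 -104.5 bar yaw rel block deg -0.02 27
left end 100 271.1818181818182 [[-110.4 -121.7]]
[-2.09665285  0.86433861  0.01877695] 0.9900791198015213 5.9833 0.08497360303463806
right end [[-93.5  70.7]
 [-90.4  72.3]] left band [[-84.  -57.4]]
scene -y end centre [[-76.8 -78.7]] battery [[ -44.9 -145.8]]
```

Only a transient. Lateral offset is about -3.5 mm from three readings, and the bar is square. Now up the ramp, raising the tool 1 mm per 5 mm.

```bash
python3 -m pendant '[{"dx":-0.003,"dy":0,"dz":-0.001,"rx":0,"ry":0,"rz":0,"hand":0.085},{"dx":-0.004,"dy":0,"dz":-0.001,"rx":0,"ry":0,"rz":0,"hand":0.085},{"dx":-0.005,"dy":0,"dz":-0.001,"rx":0,"ry":0,"rz":0,"hand":0.085},{"dx":-0.005,"dy":0,"dz":-0.001,"rx":0,"ry":0,"rz":0,"hand":0.085},{"dx":-0.005,"dy":0,"dz":-0.001,"rx":0,"ry":0,"rz":0,"hand":0.085},{"dx":-0.005,"dy":0,"dz":-0.001,"rx":0,"ry":0,"rz":0,"hand":0.085},{"dx":-0.005,"dy":0,"dz":-0.001,"rx":0,"ry":0,"rz":0,"hand":0.085},{"dx":-0.005,"dy":0,"dz":-0.001,"rx":0,"ry":0,"rz":0,"hand":0.085},{"dx":-0.005,"dy":0,"dz":-0.001,"rx":0,"ry":0,"rz":0,"hand":0.085},{"dx":-0.004,"dy":0,"dz":-0.001,"rx":0,"ry":0,"rz":0,"hand":0.085},{"dx":-0.003,"dy":0,"dz":-0.001,"rx":0,"ry":0,"rz":0,"hand":0.085},{"dx":0,"dy":0,"dz":0,"rx":0,"ry":0,"rz":0,"hand":0.085}]'; python3 -c "
from h import *
d=rep();e=cam('scene')
c=np.vstack([d['frame'][200:],cv2.resize(e['frame'][160:260,255:415],None,fx=4,fy=4)])
cv2.imwrite('pics/w6c.png',c[:,:,::-1])"
```

```text
clock: 7.03
position: [0.5568, -0.0001, 0.0137]
ee_rot: [0.001, -0.087, 0.996, -0.0]
contact_force: [-0.7, 0.5, 0.6]
width: 0.085
gripper_force: 0.7
tcp blk [[-54.3 -11.8]] [ 5.566e-01 -1.000e-04  1.350e-02]
back edge x@y=0 -45.5 bar yaw rel block deg 0.02 27
band [228.0, 326.6] 39 [[-21.3 -62.9]]
left end 100 255.0 [[ -60.8 -130.4]]
```

View pics/w6c.png

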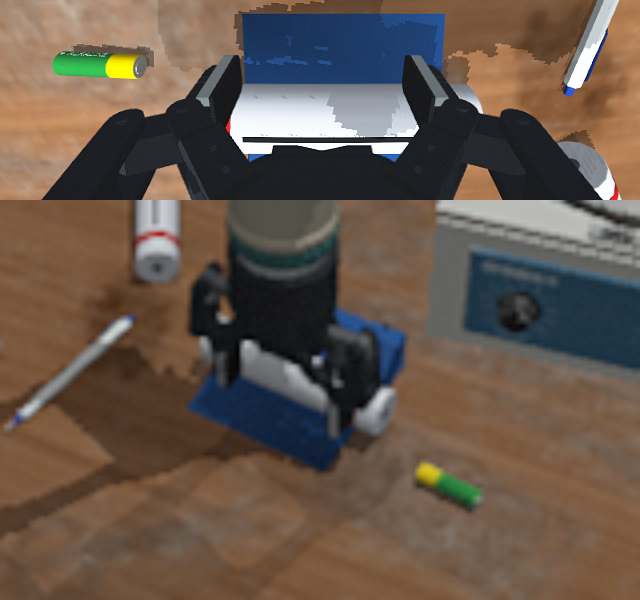

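The bar is square on the ramp, with the ramp foot at (243,214)–(444,214) behind it and the bystanders untouched. I'll continue gently over the lip.

```bash
python3 -m pendant '[{"dx":-0.002,"dy":0,"dz":-0.0005,"rx":0,"ry":0,"rz":0,"hand":0.085},{"dx":-0.002,"dy":0,"dz":-0.0005,"rx":0,"ry":0,"rz":0,"hand":0.085},{"dx":-0.002,"dy":0,"dz":-0.0005,"rx":0,"ry":0,"rz":0,"hand":0.085},{"dx":-0.002,"dy":0,"dz":-0.0005,"rx":0,"ry":0,"rz":0,"hand":0.085},{"dx":-0.002,"dy":0,"dz":-0.0005,"rx":0,"ry":0,"rz":0,"hand":0.085},{"dx":-0.0015,"dy":0,"dz":0,"rx":0,"ry":0,"rz":0,"hand":0.085},{"dx":-0.0015,"dy":0,"dz":0,"rx":0,"ry":0,"rz":0,"hand":0.085},{"dx":-0.001,"dy":0,"dz":0,"rx":0,"ry":0,"rz":0,"hand":0.085},{"dx":0,"dy":0,"dz":0,"rx":0,"ry":0,"rz":0,"hand":0.085},{"dx":0,"dy":0,"dz":0,"rx":0,"ry":0,"rz":0,"hand":0.085}]'; python3 -c "
from h import *
d=rep();save(d,'w7.png')
print('foot',inblk(pt(d,[(243,214),(444,214)],0)))"
```

```text
clock: 7.97
position: [0.5694, 0.0023, 0.0158]
ee_rot: [0.0, -0.087, 0.996, -0.0]
contact_force: [0.2, 0.8, -0.5]
width: 0.0849
gripper_force: 0.0
tcp blk [[-41.5 -11.7]] [0.5692 0.0023 0.0158]
back edge x@y=0 -25.4 bar yaw rel block deg 0.01 27
band [233.3, 318.9] 246 [[-12.  -60.1]]
left end 128 267.0 [[ -39.4 -118.1]]
foot [[-62.4 -58. ]
 [-62.3  61.3]]
```

The back edge jumped forward 20 mm against 13 mm of tool motion, and contact is lost, so the bar has dropped over the lip. I'll back off, lift and measure.

```bash
python3 -m pendant '[{"dx":0.01,"dy":0,"dz":0,"rx":0,"ry":0,"rz":0,"hand":0.085},{"dx":0.02,"dy":0,"dz":-0.005,"rx":0,"ry":0,"rz":0,"hand":0.085},{"dx":0.02,"dy":0,"dz":-0.02,"rx":0,"ry":0,"rz":0,"hand":0.085},{"dx":0.02,"dy":0,"dz":-0.025,"rx":0,"ry":0,"rz":0,"hand":0.085},{"dx":0.02,"dy":0,"dz":-0.03,"rx":0,"ry":0,"rz":0,"hand":0.085},{"dx":0.02,"dy":0,"dz":-0.03,"rx":0,"ry":0,"rz":0,"hand":0.085},{"dx":0.01,"dy":0,"dz":-0.03,"rx":0,"ry":0,"rz":0,"hand":0.085},{"dx":0.01,"dy":0,"dz":-0.03,"rx":0,"ry":0,"rz":0,"hand":0.085},{"dx":0.01,"dy":0,"dz":-0.03,"rx":0,"ry":0,"rz":0,"hand":0.085},{"dx":0,"dy":0,"dz":0,"rx":0,"ry":0,"rz":0,"hand":0.085},{"dx":0,"dy":0,"dz":0,"rx":0,"ry":0,"rz":0,"hand":0.085}]'; python3 -c "
from h import *
d=cam('wrist');e=cam('scene')
for D in (d,e):
  for b in bar(D,(230,160,420,400) if D is d else (300,160,370,250),.0415): print(b[0],b[1],inblk(b[2]))
  h=cv2.cvtColor(D['frame'],cv2.COLOR_RGB2HSV); m=cv2.inRange(h,(105,120,40),(122,255,255))
  print('blue contours',[(cv2.contourArea(c),cv2.boundingRect(c)) for c in cv2.findContours(m,0,2)[0] if cv2.contourArea(c)>150])
c=np.vstack([d['frame'][160:],cv2.resize(e['frame'][160:250,285:445],None,fx=4,fy=4)])
cv2.imwrite('pics/w8c.png',c[:,:,::-1]); save(d,'w8.png')"
```

```text
clock: 8.93
position: [0.4309, -0.0222, 0.2173]
ee_rot: [0.002, -0.087, 0.996, -0.001]
contact_force: [-0.4, 0.4, -0.0]
width: 0.0854
gripper_force: 0.0
[366.6, 301.6] 137 [[-15.7  48.2]]
[286.2, 302.7] 130 [[-14.  -59.7]]
blue contours [(1319.0, (290, 315, 83, 19)), (3290.0, (290, 247, 84, 41))]
blue contours [(606.5, (302, 198, 45, 29)), (212.0, (323, 183, 33, 19)), (522.0, (122, 180, 54, 37))]
```

View pics/w8c.png

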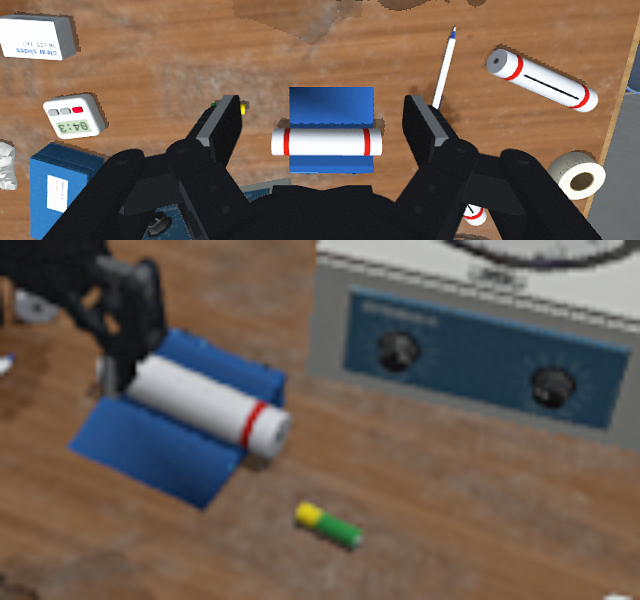

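The wrist crop shows the bar in the groove at (326,302), square to the block. Overhang is about 24 mm on one end and 11 mm on the other, so it is roughly 6 mm off centre. In the scene crop it sits sunk behind the lip, and the battery at (367,231) has not moved. An axial nudge would bring the gripper close to the centrifuge, so I'll check that the bar is at rest and hand in.

```bash
python3 -c "
from h import *
d=cam('wrist')
for b in bar(d,(230,160,420,400),.0415): print(b[0],inblk(b[2]))
print(manip.sign_off())"
```

```text
[285.1, 305.4] [[-14.  -59.8]]
[366.3, 305.1] [[-14.4  48.4]]
the job is handed in; nothing more can be done
None
```

The shaft was pushed up the ramp and over the lip, lies at rest in the V-block groove, square to it and about 6 mm off centre along it, and the job is handed in at about 9 s on the clock; the battery had not moved, and I saw no sign that any of the other bystanders had been touched, though I did not measure them.

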